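# Unpin, unlatch and lift a trailer coupler off its tow ball

## Robot

A 6-joint arm with a two-finger parallel gripper is mounted at the origin on the work surface; the furniture and walls round the work are solid. World frame = base frame: x ahead of the robot, y to its left, z up, the work surface at z = 0. Lengths are in m, angles in rad, forces in N, time in s.
With the tool pointing down it reaches from about 0.35 to 0.725 m from the base axis. Payload 6 kg.
Tool frame: the origin (TCP) lies at the very end of the fingers, on their centre line; the grasp point (between the pads) lies 19 mm behind it (grip_depth is the distance from the TCP to the grasp point, in m); z points along the fingers, y is the line along which they close (so a half turn about z gives the same grasp; the last joint's range is limited). The gripper opens to 85 mm and grips with 20 to 120 N. Pads are 22 mm wide; open, the fingers measure 114 mm over their backs; the gripper's body (76 mm by 85 mm) begins 54 mm behind the grasp point. The pads swing forward as they close: fully open they stand 13 mm farther back than shut.
Start: joints at [-0.863, 0.04, 0.085, 0, -1.615, -0.334], TCP at [0.219, -0.559, 0.231] pointing down, gripper open.
Joint ranges: [-2.56, 2.56], [-1.29, 2.01], [-1.08, 1.49], [-3.29, 1.98], [-2.81, -0.18], [-2.99, 2.99]. Speed limits (rad/s): [2.57, 2.57, 3.01, 3.14, 3.14, 3.14].

## Interface

Orientations are given as a unit quaternion [x, y, z, w].
In Python, from bench import * gives the robot as it stands.
- The arm moves only by the tool move_arm, never from a script. Its argument "series" is a list of rows, each a list of 2 entries, a list of its own where there are three numbers: the shift along the tool's x, y, z in cm, then the turn, a rotation vector about the tool's x, y, z in degrees. In form: [[[tx, ty, tz], [ax, ay, az]], ...]. A call has 1 to 10 rows; each row shifts and turns the commanded pose from where the row before left it, along the tool's axes as they then stand; what a row does not reach is not made up. A row lasts 1/8 s, in which the tool goes at most 62.5 mm and 10.7 degrees, less where a joint would pass 70% of its speed; a pose out of reach is approached as far as the arm can. A call with a gripper value outside its range is refused whole. "gripper" is the finger opening in cm, from 0 to 8.54, set as the call begins (left out, the last holds). The fingers move at their own pace and stop on an object; "force" is the grip in N (left out, the last holds). Time passes only in rows, so rows that do not move let the fingers close. It gives the time, the measured TCP pose, the force, the opening and the grip force at its end, in the units of the state.
- sense(): the state, without advancing time (a new reading comes with each control period).
- camera(name): name is "scene" or "top"; returns a dict with "pixels" (480x640x3 uint8, red, green, blue), "fov_y" (degrees; the focal length in pixels is half the picture's height over the tangent of half this angle, whatever the lens; pixels are square), "cx", "cy" (the principal point, pixels), "dist_coeffs" ([k1, k2, p1, p2, k3] as OpenCV has them; the pictures are not rectified), "eye" and "orientation" of the camera in the world. Camera axes: x right, y up, looking along -z (the intrinsics and any distortion apply to the point x, -y, -z); pixel columns grow to the right and rows downward; lengths in m; the calibration is good to about 2 mm. A picture is of the moment at which its call begins. There is no depth.
- finish_job(): hands the job in; it is judged then, once.
Trained networks look in a picture, given as the dict that the camera call returned (one of the last four; its "shot" number tells which), for a name from the list of things; names that differ only in an ending like _2 or _b are one class to them, and where a whole thing is asked for, a point or a joint stands for the part that bears it (a point fixed in the world has none). Each returns a list of dicts, best first, with "p" (0 to 1); they miss things now and then, are a little off and sometimes report something else, mostly with a low value. They report only what shows in the picture. A call takes as long as a camera call.
- search_frame(thing, picture): "xy" ([column, row] in pixels, amid what is visible of it).
- cut_out(thing, picture): "mask" (480x640 bool, what is visible of it) and "xy" ([column, row] in pixels, amid what is visible of it).
The state is a dict: "clock": time; "joint_pos": joint angles; "joint_velocities": joint speeds; "tau": joint torques, N m; "position": TCP position; "eef_rot": TCP orientation; "force": force on the tool from outside, world axes, zero at the start; "torque": the same for the moment, N m; "gripper_width": opening from 0.0 (shut) to 1.0 (fully open); "grip_force": force on a finger pad.
Only numpy, scipy, OpenCV 4.12 (cv2) and the standard library are available. Lean on these libraries where they do the work, as an engineer would, in place of code of your own. Each camera call takes 0.05 s, during which the arm holds its last target. There are 200 camera calls.

## Task

The trailer coupler on the bench ball mount has to come off so that the ball can be greased. Pull the locking pin out of the latch and put it in the parts dish, then draw the spring latch fully sideways by its finger grip while the coupler is still down on the ball, and keeping it drawn lift the coupler, tongue stub and all, straight off. Finish while holding the coupler still and roughly level above the ball, with clear daylight between the two and nothing but the gripper carrying it; do not let go. Leave the spanner and the head torch where they are.

Things in the scene. Friction and masses are not known exactly. Their poses are not given: they have to be found in the camera images.
- ball_mount: Fixed bench ball mount: base plate 215x90x10 mm, grey drawbar, steel tow ball of 50 mm diameter, and 135 mm from it a padded saddle (68 mm wide, 106 mm high) in which the tongue stub rests. Origin: on the ball's axis, at the underside; x from the ball to the saddle, z up. Its place and yaw vary.
- ball_top (a point): Top of the fixed steel ball, 117 mm above the chest top; the ball's centre lies 25 mm below it.
- coupler: Loose trailer coupler, 0.7-0.9 kg with latch: aluminium cup 72 mm across over the ball, grey tongue stub 50 wide, 35 high, reaching to x=170 mm. Origin: bore centre = ball centre when seated; x along the stub, y the way the latch draws, z up. Cup top z=+33.5, rim -14.5, lowest part -30 mm: it must rise 55 mm to be all above the ball. Centre of mass near x=51, y=6, z=17 mm.
- latch (a joint): Latch travel in m along the coupler's +y: 0 latched (rest), 0.029 fully drawn. Its fork under the ball holds the coupler down; the ball passes freely only from 0.026. Spring: 4 N back at 0, 10 N fully drawn. The coupler has 2 mm side play on the ball, which takes the pull. Pin in: blocked. Once off the ball, the spring slides the coupler to +y under the held grip till the latch reads 0: normal.
- latch_grip (a point): Centre of the latch's upright steel finger grip on top: 24 mm along the coupler's x, 12 mm thick along its y, 36 mm high, standing on a flat strap 18 mm below this point. At x=45, y=latch travel, z=59 mm in the coupler's frame. Grip it from above, fingers closing along the coupler's y; the coupler may be carried by it.
- lock_pin: Loose dark steel locking pin, 50 g, upright in the hole of the latch strap, 40 mm from the finger grip (x=85, y=0, z=41 mm in the coupler's frame). Origin: underside of its 19 mm collar, on the strap; z up to the knob. Shank 8 mm thick, 22 mm long below the origin, 1 mm play; knob 16 mm thick, 10 to 30 mm above the origin.
- pin_knob (a point): Centre of the pin's round knob (16 mm diameter, 20 mm high), on the pin's axis, 19 mm above the collar's underside.
- parts_dish: Fixed round steel parts dish, 124 mm across the rim, 22 mm high, wall 3 mm, flat floor 4 mm thick and about 94 mm across. Origin: centre of its underside.
- spanner: Loose combination spanner, 21x159x10 mm, lying flat on the robot's side of the ball mount, to the right; leave it. Origin: centre of its underside.
- torch: Loose yellow head torch without its strap, 44x70x33 mm, lying on the robot's side of the ball mount, to the left; leave it. Origin: centre of its underside.
- lube_can: Spray can standing to the right of the ball mount, 66 mm diameter, 210 mm high; an obstacle, it does not move. Origin: centre of its underside.

How it is judged:
On the way, in this order (a step that is already met when the one before it is completed fails the run):
1. the locking pin lies in the parts dish, let go (horizontal distance between lock_pin and parts_dish below 0.055 m and height (world z) of lock_pin below 0.04 m and contact force between lock_pin and parts_dish above 0.1 N and contact force between lock_pin and the fingers below 0.05 N and z of coupler in the frame of ball_mount below 0.1 m), for 0.2 s.
2. the latch is drawn sideways while the coupler is still down on the ball (value of joint latch above 0.024 m and z of coupler in the frame of ball_mount below 0.1 m), for 0.1 s.
At the end, for the whole second after the job is handed in: The coupler hangs still in the gripper, within 80 mm of the ball's axis, under 20 degrees of tilt, its bore centre at least 157 mm above the mount's underside (10 mm of air over the ball), the gripper pressing on it, the mount not touching it; the locking pin lies in the parts dish (z of coupler in the frame of ball_mount above 0.157 m and horizontal distance between coupler and ball_mount below 0.08 m and angle between coupler's own z axis and vertical below 0.35 rad and linear speed of coupler below 0.03 m/s and contact force between coupler and the fingers above 3 N and contact force between coupler and ball_mount below 0.1 N and horizontal distance between lock_pin and parts_dish below 0.055 m and height (world z) of lock_pin below 0.04 m and contact force between lock_pin and parts_dish above 0.1 N); the arm keeps its last pose, push and grip.
It fails at once if the spanner or the head torch is shifted by more than 20 mm (distance of any of spanner, torch from where it was at the start of the episode above 0.02 m).
It also fails if it takes over 51 s, if anything falls off the work surface, if the arm or the gripper's body presses on something with over 40 N, if the wrist force passes 120 N, or if a joint passes its speed limit or range.

## Working session

There is one attempt and no reset: what is moved stays moved. The work goes in short steps, Python scripts to look and compute and a tool call to move; the robot and the scene stay as the last step left them, time stands still between calls to the robot, and variables do not carry over. Pictures are saved under pics/ and viewed, at most 10 in all, crops included, and the job is handed in when it is done.

Besides the shell and the picture viewer there is one more tool, called after "Emit:" as name(argument=value, ...), one argument or row to a line, values as JSON. move_arm: Moves the arm, as the interface text tells. Its arguments: {"type":"object","properties":{"series":{"type":"array","items":{"type":"array"}},"gripper":{"type":"number"},"force":{"type":"number"}},"required":["series"]}

```bash
mkdir -p pics; cat > h.py <<'E'
from bench import *
import numpy as np, cv2
from scipy.spatial.transform import Rotation as R
def K(p):
    f=240/np.tan(np.radians(p["fov_y"])/2)
    return np.array([[f,0,p["cx"]],[0,f,p["cy"]],[0,0,1.]])
def ray(p,xy):
    u=cv2.undistortPoints(np.array([[xy]],float),K(p),np.array(p["dist_coeffs"],float))[0,0]
    d=R.from_quat(p["orientation"]).apply([u[0],-u[1],-1]); return np.array(p["eye"]),d/np.linalg.norm(d)
def atz(p,xy,z):
    e,d=ray(p,xy); return e+d*(z-e[2])/d[2]
def proj(p,X):
    c=R.from_quat(p["orientation"]).inv().apply(np.atleast_2d(X)-np.array(p["eye"]))*[1,-1,-1]
    return cv2.projectPoints(c.reshape(-1,1,3),np.zeros(3),np.zeros(3),K(p),np.array(p["dist_coeffs"],float))[0][:,0]
def tri(pp):
    A=0;b=0
    for p,xy in pp:
        e,d=ray(p,xy);M=np.eye(3)-np.outer(d,d);A=A+M;b=b+M@e
    X=np.linalg.solve(A,b); return X,[np.round(np.linalg.norm(proj(p,X)[0]-xy),1) for p,xy in pp]
def shot(n,fn):
    p=camera(n); cv2.imwrite(f"pics/{fn}.png",p["pixels"][:,:,::-1]); return p
E
python3 - <<'E'
from h import *
P={n:shot(n,n+"0") for n in("scene","top")}
for n,p in P.items(): print(n,p["eye"],p["orientation"],p["fov_y"],p["dist_coeffs"])
for t in ["pin_knob","lock_pin","latch_grip","latch","coupler","ball_mount","parts_dish","spanner","torch","lube_can"]:
    r=[]
    for n,p in P.items():
        s=search_frame(t,p)[:2]; print(t,n,[(np.round(a["xy"],1).tolist(),round(a["p"],2)) for a in s])
        if s:r.append((p,s[0]["xy"]))
    if len(r)==2: print("   ",tri(r))
print(sense())
E
```

```text
scene [-0.09008466 -0.52187028  0.55026231] [ 0.44946753 -0.18606121 -0.32719614  0.81012521] 56.72847185891499 [-0.0229358  0.         0.         0.         0.       ]
top [0.22386064 0.00210063 0.94669861] [-0.07835648  0.09010888  0.75727741 -0.64208378] 56.95269024229918 [-0.06183842  0.          0.          0.          0.        ]
pin_knob scene []
pin_knob top [([296.2, 242.0], 0.35)]
lock_pin scene [([334.4, 208.3], 0.41)]
lock_pin top [([295.5, 215.5], 0.64)]
    (array([0.46664605, 0.01271555, 0.15379813]), [np.float64(0.4), np.float64(0.4)])
latch_grip scene [([340.4, 230.8], 0.86)]
latch_grip top [([317.6, 224.0], 0.92), ([311.6, 219.4], 0.31)]
    (array([ 0.44906875, -0.02477761,  0.1267015 ]), [np.float64(1.7), np.float64(1.7)])
latch scene [([345.5, 229.2], 0.66)]
latch top [([318.0, 228.8], 0.67)]
    (array([ 0.44543599, -0.02944297,  0.13130902]), [np.float64(3.0), np.float64(2.9)])
coupler scene [([347.1, 236.5], 0.55)]
coupler top [([313.8, 222.9], 0.61)]
    (array([ 0.46320066, -0.02218264,  0.10554669]), [np.float64(1.3), np.float64(1.3)])
ball_mount scene [([3
[... 772 characters left out ...]
 array([-8.63291436e-01,  4.01644113e-02,  8.47991366e-02, -7.32541646e-07,
       -1.61552489e+00, -3.33686475e-01]), 'joint_velocities': array([-9.15322463e-04,  3.79107899e-04, -1.68065495e-03,  1.32071468e-03,
        8.97591641e-05,  1.43166269e-03]), 'tau': array([ 2.50872627e-04, -3.67933524e+01,  3.47445524e+01,  6.93306595e+00,
       -9.25743443e-04, -2.89012803e-05]), 'position': array([ 0.21909791, -0.55853052,  0.23128076]), 'eef_rot': array([-1.85822843e-01,  9.82583263e-01,  4.08837502e-05, -2.30190418e-05]), 'force': array([-0.22119902,  0.58821779,  0.80987971]), 'torque': array([ 0.02071376, -0.02060944,  0.00900507]), 'grip_force': 0.0, 'gripper_width': 1.0018308088794488}
```

```bash
python3 - <<'E'
import cv2
a=cv2.imread("pics/top0.png");b=cv2.imread("pics/scene0.png")
cv2.imwrite("pics/top0c.png",cv2.resize(a[140:320,180:420],(800,600),interpolation=cv2.INTER_CUBIC))
cv2.imwrite("pics/scene0c.png",cv2.resize(b[150:330,240:480],(800,600),interpolation=cv2.INTER_CUBIC))
E
```

```text
(no output)
```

View pics/top0c.png

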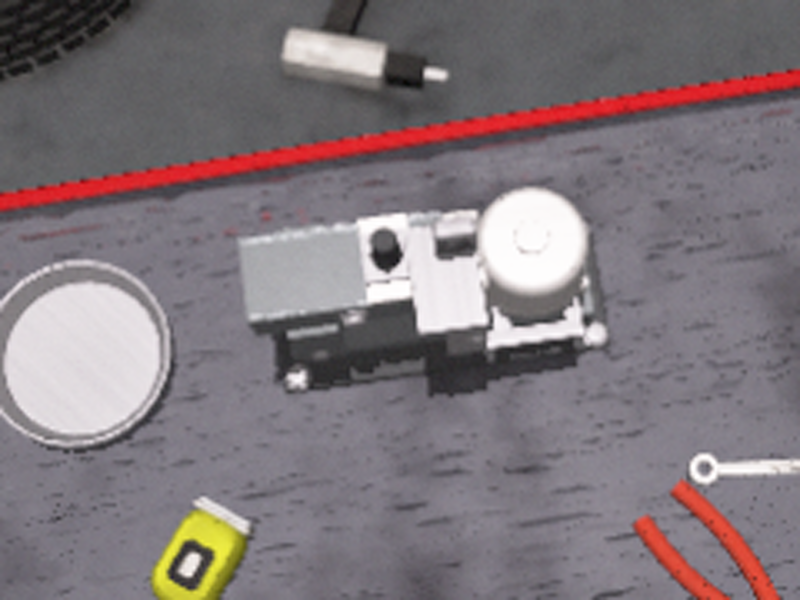

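View pics/scene0c.png

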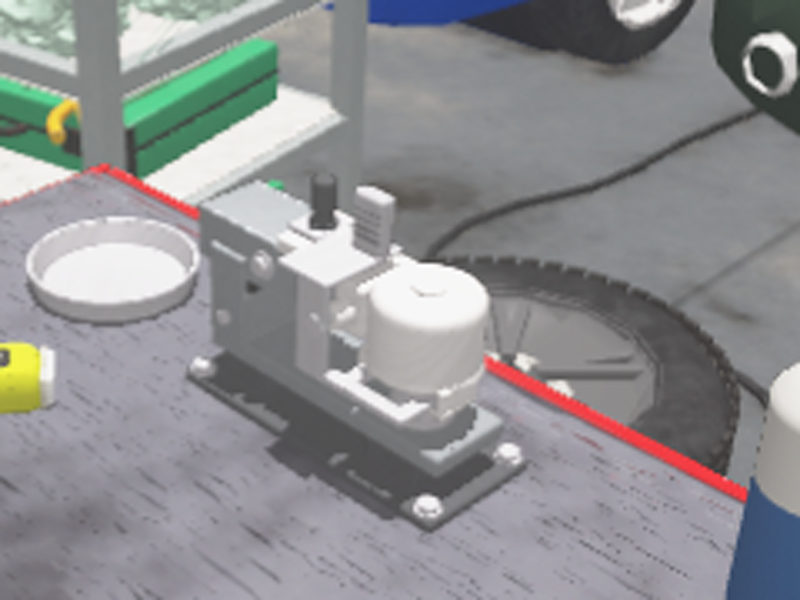

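The top view shows the cup at crop (531,237), the knob at (383,240) and the grip at (456,217). In the scene view they are at (429,287), (323,178) and (375,192). I'll fit the mount pose to these points.

```bash
cat > fit.py <<'E'
from h import *
from scipy.optimize import least_squares
P={n:camera(n) for n in("top","scene")}
M=np.array([[0,0,.1255],[.085,0,.163],[.045,0,.169]])
o={"top":np.array([[531,237],[383,240],[456,217]])*.3+[180,140],"scene":np.array([[429,287],[323,178],[375,192]])*.3+[240,150]}
def W(q,M=M): return R.from_euler("z",q[2]).apply(M)+[q[0],q[1],0]
f=lambda q:np.concatenate([(proj(P[n],W(q))-o[n]).ravel() for n in P])
for s in(1.5,):
    r=least_squares(f,[.45,-.07,s]); print(r.x,np.degrees(r.x[2]),r.fun.round(1).reshape(-1,2).tolist())
q=r.x
for i in range(3): print(tri([(P[n],o[n][i]) for n in P]), W(q)[i])
for i,z in((0,.1255),(1,.163),(2,.169)):
    print([atz(P[n],o[n][i],z).round(4) for n in P])
for n in P:
    im=P[n]["pixels"][:,:,::-1].copy()
    pts=[[0,0,.117],[.085,0,.152]]+[[x,y,z] for x in(.033,.057) for y in(-.006,.006) for z in(.133,.169)]+[[x,y,.0] for x in(-.045,.17) for y in(-.045,.045)]+[[.036*np.cos(a),.036*np.sin(a),.1255] for a in np.arange(0,6.28,.5)]
    big=cv2.resize(im,None,fx=4,fy=4,interpolation=cv2.INTER_CUBIC)
    for u in proj(P[n],W(q,np.array(pts))): cv2.circle(big,tuple(((u+.5)*4-.5).round().astype(int).tolist()),2,(0,0,255),-1)
    for t in("parts_dish",):
        c=cut_out(t,P[n])
        if c:
            m=c[0]["mask"].astype(np.uint8); ys,xs=np.nonzero(m); print(n,t,c[0]["p"],xs.min(),xs.max(),ys.min(),ys.max(),atz(P[n],[(xs.min()+xs.max())/2,(ys.min()+ys.max())/2],.015))
    x0,y0=(255,165) if n=="top" else(290,180)
    cv2.imwrite(f"pics/fit_{n}.png",big[y0*4:y0*4+440,x0*4:x0*4+480])
a=cv2.imread("pics/fit_top.png");b=cv2.imread("pics/fit_scene.png")
cv2.imwrite("pics/fit.png",cv2.resize(np.hstack([a,b]),(800,367)))
E
python3 fit.py
```

```text
[ 0.47193065 -0.07306762  1.56402912] 89.61226742315773 [[0.1, -0.6], [0.0, -0.6], [-0.6, 2.0], [0.5, 0.0], [0.4, -0.2], [0.0, -0.3]]
(array([ 0.47082346, -0.07263892,  0.12579455]), [np.float64(0.0), np.float64(0.0)]) [ 0.47193065 -0.07306762  0.1255    ]
(array([0.47149828, 0.01214662, 0.16273093]), [np.float64(0.0), np.float64(0.0)]) [0.47250586 0.01193043 0.163     ]
(array([ 0.47458104, -0.02847651,  0.16824102]), [np.float64(1.1), np.float64(1.1)]) [ 0.47223518 -0.02806866  0.169     ]
[array([ 0.4708, -0.0726,  0.1255]), array([ 0.4713, -0.0724,  0.1255])]
[array([0.4713, 0.0122, 0.163 ]), array([0.4712, 0.0117, 0.163 ])]
[array([ 0.476 , -0.0297,  0.169 ]), array([ 0.4712, -0.0289,  0.169 ])]
top parts_dish 0.62 174 231 218 273 [0.47613444 0.22357455 0.015     ]
scene parts_dish 0.59 248 298 215 245 [0.47210461 0.22195602 0.015     ]
```

View pics/fit.png

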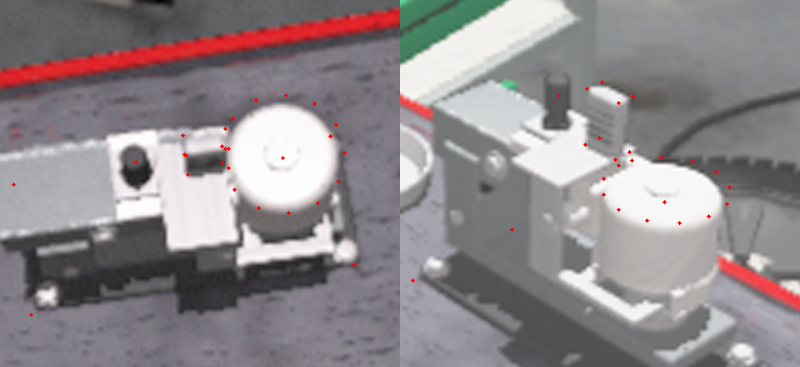

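The fit agrees in both views: ball at (0.471,-0.073), yaw about 89.7°, pin at (0.471,0.012) and dish at (0.474,0.223). Next I move towards the pin.

Emit:
move_arm(
  series=[
    [[-4.4,4.4,-0.5],[0,0,0]],
    [[-4.4,4.4,-0.5],[0,0,0]],
    [[-4.4,4.4,-0.5],[0,0,0]],
    [[-4.4,4.4,-0.5],[0,0,0]],
    [[-4.4,4.4,-0.5],[0,0,0]],
    [[-4.4,4.4,-0.5],[0,0,0]],
    [[-4.4,4.4,-0.5],[0,0,0]],
    [[-4.4,4.4,-0.5],[0,0,0]],
    [[-4.4,4.4,-0.5],[0,0,0]],
    [[-4.4,4.4,-0.5],[0,0,0]],
  ],
  gripper=4.5,
  force=40,
)

```text
clock: 2.55
position: [0.4684, 0.0139, 0.282]
eef_rot: [-0.186, 0.983, 0.0, 0.001]
force: [0.5, -2.0, -0.1]
gripper_width: 0.526
grip_force: 0.0
```

Emit:
move_arm(
  series=[
    [[0,0,0],[0,0,-10]],
    [[0,0,0],[0,0,-10]],
    [[0,0,0],[0,0,-10]],
    [[0,0,0],[0,0,-10]],
    [[0,0,0],[0,0,-10]],
    [[0,0,0],[0,0,-10]],
    [[0,0,0],[0,0,-8.3]],
    [[0,0,0],[0,0,0]],
  ],
)

```text
clock: 3.55
position: [0.468, 0.0117, 0.2814]
eef_rot: [-0.705, 0.709, 0.0, 0.0]
force: [0.2, -0.6, -0.8]
gripper_width: 0.528
grip_force: 0.0
```

```bash
cat > st.py <<'E'
import sys
from h import *
def st(*tgts):
    s=sense();r=R.from_quat(s["eef_rot"]);m=r.as_matrix()
    print("t",round(s["clock"],2),"pos",s["position"].round(4),"x",m[:,0].round(3),"y",m[:,1].round(3),"F",s["force"].round(1),"w",round(s["gripper_width"]*8.54,2),"gf",round(s["grip_force"],1),"j6",s["joint_pos"].round(2))
    for t in tgts: print("to",t,"cm in tool:",(r.inv().apply(np.array(t)-s["position"])*100).round(2))
if __name__=="__main__": st(*[eval(a) for a in sys.argv[1:]])
E
python3 st.py "(.4713,.012,.144)"; sed -i 's/^P=/P=/' fit.py; python3 -c "
from h import *
p=shot('scene','s1');q=shot('top','t1')
a=p['pixels'][100:340,240:560];b=q['pixels'][100:340,180:500]
cv2.imwrite('pics/c1.png',cv2.resize(np.hstack([a,b]),(800,300))[:,:,::-1])"
```

```text
t 3.55 pos [0.468  0.0117 0.2814] x [-0.006 -1.    -0.   ] y [-1.     0.006 -0.   ] F [ 0.2 -0.6 -0.8] w 4.51 gf 0.0 j6 [ 0.46 -0.3  -0.13 -0.   -1.74 -0.46]
to (0.4713, 0.012, 0.144) cm in tool: [-0.03 -0.33 13.74]
```

Emit:
move_arm(
  series=[
    [[0,-0.3,4],[0,0,0]],
    [[0,0,4],[0,0,0]],
    [[0,0,3],[0,0,0]],
    [[0,0,1.7],[0,0,0]],
    [[0,0,1],[0,0,0]],
    [[0,0,0],[0,0,0]],
  ],
)

```text
clock: 4.4
position: [0.4712, 0.0117, 0.1445]
eef_rot: [-0.705, 0.709, -0.0, 0.0]
force: [0.4, -0.5, 0.2]
gripper_width: 0.524
grip_force: 0.0
```

Emit:
move_arm(
  series=[
    [[0,0,0],[0,0,0]],
    [[0,0,0],[0,0,0]],
    [[0,0,0],[0,0,0]],
    [[0,0,0],[0,0,0]],
  ],
  gripper=0.5,
  force=40,
)

```text
clock: 4.9
position: [0.4714, 0.0118, 0.1452]
eef_rot: [-0.705, 0.709, -0.0, 0.001]
force: [-1.0, -0.4, 4.7]
gripper_width: 0.162
grip_force: 39.0
```

```bash
python3 st.py "(.474,.223,.24)"; python3 -c "
from h import *
p=shot('scene','s2');q=shot('top','t2')
a=p['pixels'][170:290,260:420];b=q['pixels'][150:270,240:400]
cv2.imwrite('pics/c2.png',cv2.resize(np.hstack([a,b]),(800,300))[:,:,::-1])"
```

```text
t 4.9 pos [0.4714 0.0118 0.1452] x [-0.005 -1.    -0.   ] y [-1.     0.005 -0.001] F [-1.  -0.4  4.7] w 1.38 gf 39.0 j6 [ 0.46 -0.31 -0.39  0.   -1.49 -0.46]
to (0.474, 0.223, 0.24) cm in tool: [-21.13  -0.17  -9.47]
```

View pics/c2.png

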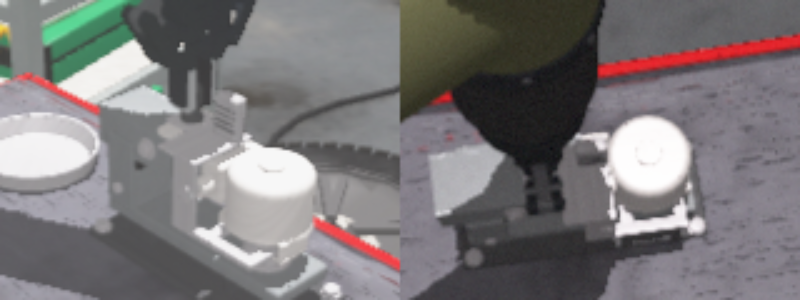

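The fingers have the knob, so I lift it straight up and carry it to the dish.

Emit:
move_arm(
  series=[
    [[0,0,-0.8],[0,0,0]],
    [[0,0,-1.2],[0,0,0]],
    [[0,0,-1.5],[0,0,0]],
    [[0,0,-3],[0,0,0]],
    [[-3.5,0,-1],[0,0,0]],
    [[-4.5,0,0],[0,0,0]],
    [[-4.5,-0.2,0],[0,0,0]],
    [[-4.5,0,0],[0,0,0]],
    [[-4.1,0,0],[0,0,0]],
    [[0,0,0],[0,0,0]],
  ],
)

```text
clock: 6.25
position: [0.4737, 0.2249, 0.2193]
eef_rot: [-0.706, 0.708, 0.0, -0.0]
force: [-0.7, -0.1, -0.8]
gripper_width: 0.165
grip_force: 39.1
```

```bash
python3 st.py "(.474,.223,.043)"; python3 -c "
from h import *
p=shot('scene','s3');q=shot('top','t3')
a=p['pixels'][130:290,200:400];b=q['pixels'][150:310,160:360]
cv2.imwrite('pics/c3.png',cv2.resize(np.hstack([a,b]),(800,320))[:,:,::-1])"
```

```text
t 6.25 pos [0.4737 0.2249 0.2193] x [-0.002 -1.     0.   ] y [-1.     0.002  0.001] F [-0.7 -0.1 -0.8] w 1.41 gf 39.1 j6 [ 0.83 -0.16 -0.13 -0.   -1.6  -0.83]
to (0.474, 0.223, 0.043) cm in tool: [ 0.18 -0.05 17.63]
```

View pics/c3.png

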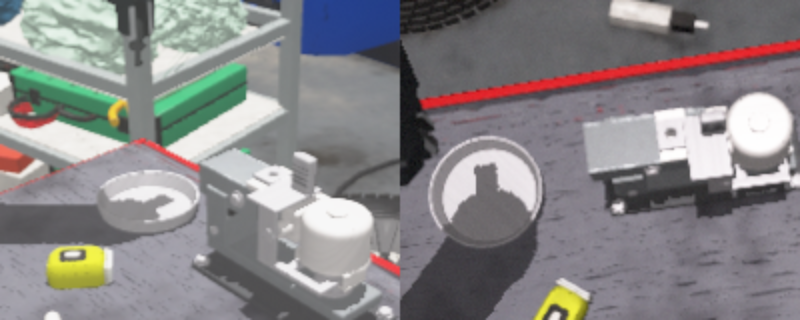

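Pin is out of the strap (hole visible) and held. I'll check the projected TCP and the dish outline before lowering.

```bash
python3 - <<'E'
from h import *
t=sense()["position"]
for n,f in(("scene",(200,130,2)),("top",(160,150,2))):
    p=camera(n)
    a=np.arange(0,6.28,.3)
    im=cv2.resize(p["pixels"],None,fx=4,fy=4)[:,:,::-1].copy()
    for c,col in(((.474,.223),(0,0,255)),):
        for u in proj(p,np.c_[c[0]+.062*np.cos(a),c[1]+.062*np.sin(a),0*a+.022]): cv2.circle(im,tuple((u*4).astype(int).tolist()),3,col,-1)
    u=proj(p,t)[0];print(n,u); cv2.circle(im,tuple((u*4).astype(int).tolist()),5,(0,255,0),-1)
    x,y=(200,130) if n=="scene" else (110,150)
    cv2.imwrite(f"pics/c4{n}.png",im[y*4:y*4+480,x*4:x*4+560])
cv2.imwrite("pics/c4.png",cv2.resize(np.hstack([cv2.imread("pics/c4scene.png"),cv2.imread("pics/c4top.png")]),(800,343)))
E
```

```text
scene [268.60201249 147.65385664]
top [171.96018675 220.12582021]
```

View pics/c4.png

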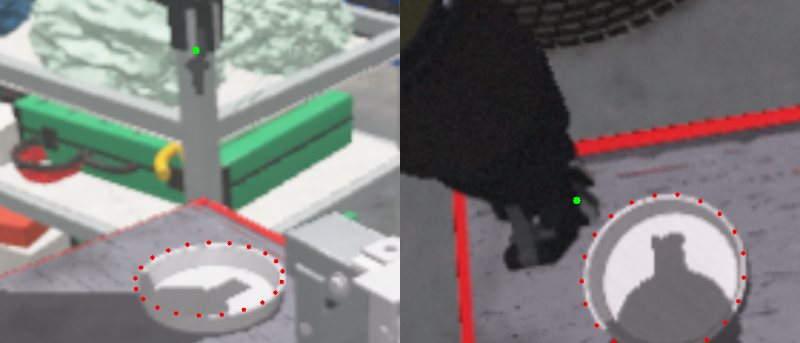

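The outline fits and the pin hangs below the TCP, so I lower it and release.

Emit:
move_arm(
  series=[
    [[0.2,0,5],[0,0,0]],
    [[0,0,5],[0,0,0]],
    [[0,0,4],[0,0,0]],
    [[0,0,2.5],[0,0,0]],
    [[0,0,1.1],[0,0,0]],
    [[0,0,0],[0,0,0]],
    [[0,0,0],[0,0,0]],
  ],
)

```text
clock: 7.32
position: [0.4749, 0.2211, 0.0449]
eef_rot: [-0.705, 0.709, -0.0, 0.001]
force: [-0.3, -0.3, -0.1]
gripper_width: 0.166
grip_force: 39.1
```

Emit:
move_arm(
  series=[
    [[0,0,0],[0,0,0]],
    [[0,0,0],[0,0,0]],
    [[0,0,0],[0,0,0]],
    [[0,0,-1],[0,0,0]],
    [[0,0,-5],[0,0,0]],
    [[0,0,-6],[0,0,0]],
    [[0,0,-6],[0,0,0]],
    [[5,0,0],[0,0,0]],
    [[5.5,0,0],[0,0,0]],
    [[0,0,0],[0,0,0]],
  ],
  gripper=4.5,
)

```text
clock: 8.57
position: [0.4737, 0.1132, 0.225]
eef_rot: [-0.704, 0.71, -0.0, 0.001]
force: [0.4, 1.1, 0.3]
gripper_width: 0.529
grip_force: 0.0
```

```bash
python3 st.py "(.4712,-.028,.24)"; python3 -c "
from h import *
p=shot('scene','s5');q=shot('top','t5')
a=p['pixels'][190:270,230:330];b=q['pixels'][200:280,160:260]
cv2.imwrite('pics/c5.png',cv2.resize(np.hstack([a,b]),(800,320))[:,:,::-1])
for n,x in (('s',p),('t',q)): print(n,[(c['xy'],c['p']) for c in search_frame('lock_pin',x)])
"
```

```text
t 8.57 pos [0.4737 0.1132 0.225 ] x [-0.008 -1.    -0.001] y [-1.     0.008 -0.002] F [0.4 1.1 0.3] w 4.52 gf 0.0 j6 [ 0.65 -0.27 -0.21  0.   -1.63 -0.66]
to (0.4712, -0.028, 0.24) cm in tool: [14.12  0.13 -1.51]
s [([261.2, 231.9], 0.42)]
t []
```

View pics/c5.png

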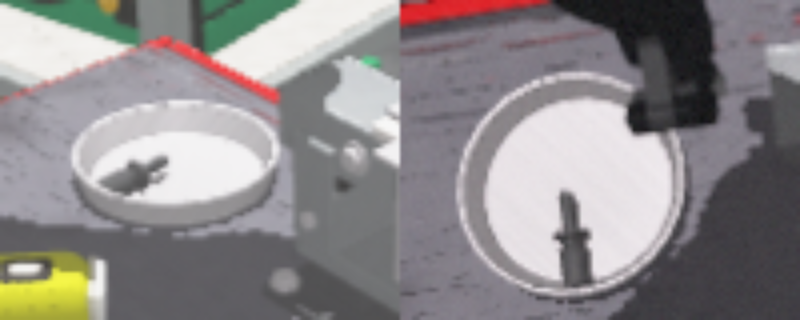

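The pin lies in the dish with its collar near the middle, let go. Next I grasp the latch grip.

Emit:
move_arm(
  series=[
    [[4,0,-1],[0,0,0]],
    [[5,0.1,0],[0,0,0]],
    [[4.5,0,0],[0,0,0]],
    [[0.6,0,0],[0,0,0]],
    [[0,0,0],[0,0,0]],
  ],
)

```text
clock: 9.4
position: [0.472, -0.0248, 0.2331]
eef_rot: [-0.705, 0.709, 0.0, -0.0]
force: [-0.6, -0.4, 1.3]
gripper_width: 0.529
grip_force: 0.0
```

```bash
python3 st.py "(.4712,-.028,.138)"
```

```text
t 9.4 pos [ 0.472  -0.0248  0.2331] x [-0.005 -1.    -0.   ] y [-1.     0.005  0.   ] F [-0.6 -0.4  1.3] w 4.52 gf 0.0 j6 [ 0.38 -0.3  -0.22 -0.   -1.65 -0.38]
to (0.4712, -0.028, 0.138) cm in tool: [0.33 0.08 9.51]
```

Emit:
move_arm(
  series=[
    [[0.3,0.1,3],[0,0,0]],
    [[0,0,3],[0,0,0]],
    [[0,0,2],[0,0,0]],
    [[0,0,1],[0,0,0]],
    [[0,0,0.5],[0,0,0]],
    [[0,0,0],[0,0,0]],
    [[0,0,0],[0,0,0]],
  ],
)

```text
clock: 10.28
position: [0.4713, -0.0282, 0.1392]
eef_rot: [-0.705, 0.709, -0.0, 0.001]
force: [1.0, 0.6, 0.4]
gripper_width: 0.523
grip_force: 0.0
```

Emit:
move_arm(
  series=[
    [[0,0,0],[0,0,0]],
    [[0,0,0],[0,0,0]],
    [[0,0,0],[0,0,0]],
    [[0,0,0],[0,0,0]],
    [[0,0,0],[0,0,0]],
  ],
  gripper=0,
  force=100,
)

```text
clock: 10.9
position: [0.4713, -0.0283, 0.1388]
eef_rot: [-0.705, 0.709, -0.0, 0.0]
force: [1.6, -0.0, 2.9]
gripper_width: 0.121
grip_force: 97.8
```

```bash
python3 st.py
```

```text
t 10.9 pos [ 0.4713 -0.0283  0.1388] x [-0.005 -1.    -0.   ] y [-1.     0.005 -0.001] F [ 1.6 -0.   2.9] w 1.03 gf 97.8 j6 [ 0.37 -0.31 -0.4   0.   -1.48 -0.37]
```

Gripped. Now I draw it along tool +y.

Emit:
move_arm(
  series=[
    [[0,0.4,0],[0,0,0]],
    [[0,0.5,0],[0,0,0]],
    [[0,0.5,0],[0,0,0]],
    [[0,0.5,0],[0,0,0]],
    [[0,0.4,0],[0,0,0]],
    [[0,0.3,0],[0,0,0]],
    [[0,0,0],[0,0,0]],
    [[0,0,0],[0,0,0]],
  ],
)

```text
clock: 11.9
position: [0.4461, -0.028, 0.1387]
eef_rot: [-0.705, 0.709, -0.001, 0.002]
force: [8.4, -1.5, -1.2]
gripper_width: 0.123
grip_force: 97.5
```

Emit:
move_arm(
  series=[
    [[0,0.2,0],[0,0,0]],
    [[0,0.2,0],[0,0,0]],
    [[0,0,0],[0,0,0]],
    [[0,0,0],[0,0,0]],
  ],
)

```text
clock: 12.4
position: [0.4422, -0.028, 0.1386]
eef_rot: [-0.705, 0.709, -0.001, 0.002]
force: [8.6, -1.4, -0.2]
gripper_width: 0.124
grip_force: 97.4
```

Emit:
move_arm(
  series=[
    [[0,0.1,0],[0,0,0]],
    [[0,0.1,0],[0,0,0]],
    [[0,0,0],[0,0,0]],
    [[0,0,0],[0,0,0]],
  ],
)

```text
clock: 12.9
position: [0.4404, -0.0279, 0.1386]
eef_rot: [-0.705, 0.709, -0.001, 0.002]
force: [10.2, -1.4, -1.6]
gripper_width: 0.12
grip_force: 97.5
```

Emit:
move_arm(
  series=[
    [[0,0.1,0],[0,0,0]],
    [[0,0,0],[0,0,0]],
    [[0,0,0],[0,0,0]],
  ],
)

```text
clock: 13.28
position: [0.4394, -0.0279, 0.1386]
eef_rot: [-0.705, 0.709, -0.001, 0.002]
force: [10.3, -2.7, -2.1]
gripper_width: 0.127
grip_force: 97.4
```

The spring force has reached 10 N, which is full draw. I lift slowly and watch the force.

Emit:
move_arm(
  series=[
    [[0,0,-0.2],[0,0,0]],
    [[0,0,-0.3],[0,0,0]],
    [[0,0,-0.3],[0,0,0]],
    [[0,0,0],[0,0,0]],
  ],
)

```text
clock: 13.78
position: [0.4386, -0.0273, 0.1436]
eef_rot: [-0.705, 0.709, 0.0, 0.001]
force: [13.7, -0.6, -13.0]
gripper_width: 0.124
grip_force: 97.9
```

Emit:
move_arm(
  series=[
    [[0,0,-0.3],[0,0,0]],
    [[0,0,-0.3],[0,0,0]],
    [[0,0,-0.3],[0,0,0]],
    [[0,0,0],[0,0,0]],
  ],
)

```text
clock: 14.28
position: [0.4383, -0.0273, 0.1526]
eef_rot: [-0.705, 0.709, 0.001, 0.001]
force: [10.8, 0.9, -12.3]
gripper_width: 0.123
grip_force: 98.3
```

```bash
python3 st.py; python3 -c "
from h import *
p=shot('scene','s6');q=shot('top','t6')
a=p['pixels'][170:290,280:440];b=q['pixels'][150:270,240:400]
cv2.imwrite('pics/c6.png',cv2.resize(np.hstack([a,b]),(800,300))[:,:,::-1])"
```

```text
t 14.28 pos [ 0.4383 -0.0273  0.1526] x [-0.005 -1.    -0.002] y [-1.     0.005  0.   ] F [ 10.8   0.9 -12.3] w 1.05 gf 98.3 j6 [ 0.4  -0.41 -0.45 -0.   -1.53 -0.41]
```

View pics/c6.png

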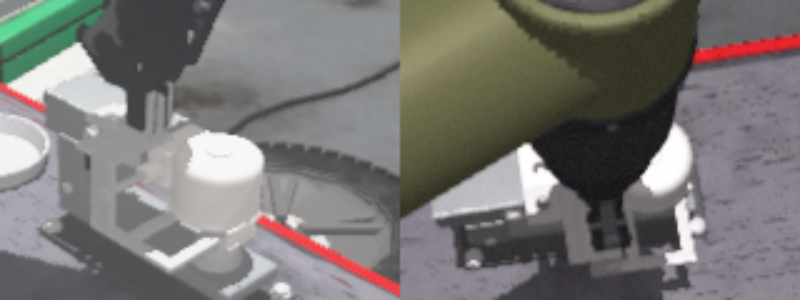

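The coupler is rising level, with the ball's neck visible below it. I keep lifting.

Emit:
move_arm(
  series=[
    [[0,0,-0.5],[0,0,0]],
    [[0,0,-0.6],[0,0,0]],
    [[0,0,-0.6],[0,0,0]],
    [[0,0,-0.6],[0,0,0]],
    [[0,0,-0.6],[0,0,0]],
    [[0,0,-0.6],[0,0,0]],
    [[0,0,-0.6],[0,0,0]],
    [[0,0,-0.6],[0,0,0]],
    [[0,0,0],[0,0,0]],
  ],
)

```text
clock: 15.5
position: [0.4381, -0.028, 0.2029]
eef_rot: [-0.705, 0.709, -0.0, 0.0]
force: [0.1, 0.3, -8.4]
gripper_width: 0.12
grip_force: 99.8
```

Emit:
move_arm(
  series=[
    [[0,0,-0.6],[0,0,0]],
    [[0,0,-0.6],[0,0,0]],
    [[0,0,-0.6],[0,0,0]],
    [[0,0,-0.6],[0,0,0]],
    [[0,0,-0.6],[0,0,0]],
    [[0,0,-0.5],[0,0,0]],
    [[0,0,-0.3],[0,0,0]],
    [[0,0,0],[0,0,0]],
    [[0,0,0],[0,0,0]],
    [[0,0,0],[0,0,0]],
  ],
)

```text
clock: 16.75
position: [0.4378, -0.0281, 0.24]
eef_rot: [-0.705, 0.709, 0.0, -0.0]
force: [-0.7, 0.2, -9.7]
gripper_width: 0.123
grip_force: 99.8
```

```bash
python3 st.py; python3 -c "
from h import *
p=shot('scene','s7');q=shot('top','t7')
a=p['pixels'][130:290,240:440];b=q['pixels'][140:300,180:380]
cv2.imwrite('pics/c7.png',cv2.resize(np.hstack([a,b]),(800,320))[:,:,::-1])"
```

```text
t 16.75 pos [ 0.4378 -0.0281  0.24  ] x [-0.005 -1.     0.   ] y [-1.     0.005  0.   ] F [-0.7  0.2 -9.7] w 1.05 gf 99.8 j6 [ 0.4  -0.4  -0.28 -0.   -1.69 -0.41]
```

View pics/c7.png

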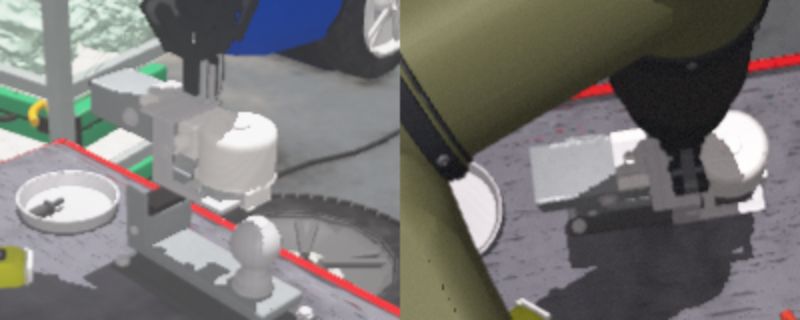

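The coupler hangs level about 100 mm up, clear of the ball, and the pin is still in the dish. I'm handing in.

```bash
python3 -c "
from bench import *
print(finish_job())"
```

```text
the job is handed in; nothing more can be done
None
```

The job is handed in: the locking pin lies in the parts dish, and the coupler hangs level in the gripper about 100 mm above where it sat, clear of the ball (judge's result not shown).

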